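# Set the valve length gauge to the master valve and clamp it

## Robot

A 6-joint arm with a two-finger parallel gripper is mounted at the origin on a cart in front of the work surface, level with it; the furniture and walls round the work are solid. World frame = base frame: x ahead of the robot, y to its left, z up, the work surface at z = 0. Lengths are in m, angles in rad, forces in N, time in s.
With the tool pointing down it reaches from about 0.3 to 0.85 m from the base axis. Payload 5.4 kg.
Tool frame: the origin (TCP) lies at the very end of the fingers, on their centre line; the grasp point (between the pads) lies 19 mm behind it; z points along the fingers, y is the line along which they close (so a half turn about z gives the same grasp; the last joint's range is limited). The gripper opens to 85 mm and grips with 20 to 120 N. Pads are 22 mm wide; open, the fingers measure 114 mm over their backs; the gripper's body (76 mm by 85 mm) begins 54 mm behind the grasp point. The pads swing forward as they close: fully open they stand 13 mm farther back than shut.
Start: joints at [1.071, 0.158, 1.597, -0, 1.386, -0.21], TCP at [0.164, 0.551, 0.231] pointing down, gripper open.
Joint ranges: [-2.91, 2.91], [-0.94, 2.29], [0.18, 2.7], [-1.29, 4.43], [0.17, 2.64], [-3, 3]. Speed limits (rad/s): [2.57, 2.57, 3.14, 3.14, 3.14, 3.14].

## Interface

Orientations are given as a 3x3 rotation matrix whose columns are the frame's x, y, z axes.
In Python, from station import monitor, imaging, order, models gives the robot as it stands. The module is installed in compiled form; this text tells all that it offers.
- The arm moves only by the shell command python3 -m inch 'ROWS' [FORCE]. ROWS is JSON, a list of rows, each a list of 3 entries, a list of its own where there are three numbers: the shift along the world's x, y, z in m, then the turn about the world's z in rad, then the opening, from 0 (shut) to 1 (fully open). A call has 1 to 12 rows; each row shifts and turns the commanded pose from where the row before left it; what a row does not reach is not made up. A row lasts 1/12 s, in which the tool goes at most 41.7 mm and 7.16 degrees, less where a joint would pass 70% of its speed; a pose out of reach is approached as far as the arm can. A call with a gripper value outside its range is refused whole. The fingers move at their own pace and stop on an object; FORCE is the grip in N (left out, the last holds). Time passes only in rows, so rows that do not move let the fingers close. It gives the time, the measured TCP pose, the force, the opening and the grip force at its end, in the units of the state.
- monitor.sense(): the state, without advancing time (a new reading comes with each control period).
- imaging.read_camera(name): name is "scene" or "top" or "wrist"; returns a dict with "image" (480x640x3 uint8, red, green, blue), "camera_matrix" (3x3 intrinsics, pixels), "extrinsics" (4x4, takes a point from camera to world coordinates). Camera axes: x right, y up, looking along -z (the intrinsics and any distortion apply to the point x, -y, -z); pixel columns grow to the right and rows downward; lengths in m; the calibration is good to about 2 mm. A picture is of the moment at which its call begins. There is no depth.
- order.sign_off(): hands the job in; it is judged then, once.
Trained networks look in the newest picture that a camera, given by its name, has taken for a name from the list of things; names that differ only in an ending like _2 or _b are one class to them, and where a whole thing is asked for, a point or a joint stands for the part that bears it (a point fixed in the world has none). Each returns a list of dicts, best first, with "conf" (0 to 1); they miss things now and then, are a little off and sometimes report something else, mostly with a low value. They report only what shows in the picture. A call takes as long as a camera call.
- models.silhouettes(camera, query): "region" (480x640 bool, what is visible of it).
- models.spot_point(camera, query): "at" ([x, y, z] in m, in world coordinates, good to about 4 mm: a listed point, or the origin of a listed thing).
The state is a dict: "clock": time; "joint_positions": joint angles; "dq": joint speeds; "effort": joint torques, N m; "ee_pos": TCP position; "tcp_rot": TCP orientation; "wrist_force": force on the tool from outside, world axes, zero at the start; "wrist_torque": the same for the moment, N m; "gripper_width": opening from 0.0 (shut) to 1.0 (fully open); "grasp_force": force on a finger pad.
Only numpy, scipy, OpenCV 4.12 (cv2) and the standard library are available. Lean on these libraries where they do the work, as an engineer would, in place of code of your own. Each camera call takes 0.05 s, during which the arm holds its last target. There are 200 camera calls.

## Task

Set the valve length gauge to the master valve lying in its vee: free the black wing knob on the blue-grey carriage, slide the carriage along the rail towards the valve until the valve's head has pushed the dial gauge's plunger in about half way (5 of its 10 mm, half a turn of the pointer), and clamp the knob firmly again so that the setting holds. Never run the plunger to the end of its travel, and leave the valve in its vee and the things round about where they are.

Things in the scene. Friction and masses are not known exactly. Their poses are not given: they have to be found in the camera images.
- gauge_bed: Fixed valve length gauge: blue-grey base 160 x 330 mm, 18 mm high; origin at the centre of its underside. Its y axis runs along the steel roof-shaped rail (at x = -35 mm, 300 mm long, ridge 48 mm high, flanks sloping 30 deg); the valve's vees and end stop stand at x = +45 mm, the stop at the -y end. Its -x side faces the robot.
- carriage (a joint): Carriage travel on the rail in m, 0 to 0.10, growing as it slides along the bed's -y axis towards the valve. Blue-grey saddle 64 mm long (along y), 74 wide, 60 high, with an arm over to the dial gauge; 0.6 kg. Clamped it resists 40 N; free it slides with 1 N, and the plunger's spring then pushes it back unless it is held (for instance by the knob).
- clamp_knob (a joint): Turn of the wing knob in rad, stops at -0.95 and 1.2; grows clockwise seen from outside along its axis = tighter. It begins to bite at -0.2; below -0.25 the carriage is free; from 0.4 up it holds firmly (found at 0.45 to 0.7). At 0 the wing points straight up the slope. It needs 0.1 to 0.15 N m and stays where it is left.
- clamp_grip (a point): Grip point on the wing knob's axis, turning with it: z points out along the axis, which leans 30 deg from vertical to the bed's -x side (the robot); x lies along the wing, y across its flats. Black wing 51 mm long, 13 thick, from 22 mm below this point (there a round hub 25 mm across begins) to 8 mm above it along z. The saddle's slope lies 46 mm below. It rides on the carriage.
- plunger (a joint): How far the dial gauge's plunger is pressed in, in m: 0 out, 0.010 at the end of its travel; sprung, 0.9 N at 0 to 2.7 N at the end. The red pointer on the white dial (57 mm, face up) makes one turn for 10 mm, starting from the bed's +y side and going clockwise.
- plunger_tip (a point): End of the plunger's ball tip, 62 mm above the bench, on the valve's axis; the plunger points along the bed's -y axis at the middle of the valve's head. 20 mm of plunger show when it is out.
- master_valve: Steel poppet valve, head 43 mm across, 118 mm long, 0.11 kg, lying loose in two vees with its stem along the bed's y axis and its tip on the end stop; origin at the middle of the flat head face, which looks along the bed's +y to the plunger; its z axis runs along the stem, away from the plunger.
- valve_tall: Bystander: poppet valve standing on its head, 43 mm across, 116 mm high; origin under its middle.
- valve_small: Bystander: poppet valve standing on its head, 37 mm across, 118 mm high; origin under its middle.
- paste_tin: Bystander: flat yellow and white tin, 66 mm across, 27 mm high; origin under its middle.
- micrometer: Bystander: micrometer lying flat, 92 x 121 x 17 mm; origin under its middle.

How it is judged:
By the outcome, as a careful person would: the job done as asked, in the order asked, and still so for the second after the job is handed in, with the robot touching nothing.
It also fails if it takes over 35 s, if anything falls off the work surface, if the arm or the gripper's body presses on something with over 40 N, if the wrist force passes 120 N, or if a joint passes its speed limit or range.

## Working session

There is one attempt and no reset: what is moved stays moved. The work goes in short steps, Python scripts to look and compute and a shell command to move; the robot and the scene stay as the last step left them, time stands still between calls to the robot, and variables do not carry over. Pictures are saved under pics/ and viewed, at most 10 in all, crops included, and the job is handed in when it is done.

```bash
mkdir -p pics
python3 - <<'E'
from station import monitor, imaging, models
import cv2, numpy as np
s=monitor.sense(); print(s["clock"],s["ee_pos"],s["tcp_rot"],s["gripper_width"])
ims=[]
for c in ("scene","top"):
    r=imaging.read_camera(c); cv2.imwrite(f"pics/{c}0.png",r["image"][:,:,::-1])
    for q in ("clamp_grip","plunger_tip","master_valve","gauge_bed","clamp_knob","valve_tall","valve_small","paste_tin","micrometer"):
        print(c,q,[(np.round(d["at"],4).tolist(),round(d["conf"],2)) for d in models.spot_point(c,q)[:2]])
E
```

```text
0.0 [0.16403535 0.5504842  0.23031532] [[-9.58298194e-01  2.85768640e-01 -9.24951761e-04]
 [ 2.85769837e-01  9.58296858e-01 -1.65327111e-03]
 [ 4.13925328e-04 -1.84865004e-03 -9.99998206e-01]] 0.9977195366355128
scene clamp_grip [([0.5361, 0.123, 0.0894], 0.81), ([0.5834, -0.3005, -0.0018], 0.43)]
scene plunger_tip []
scene master_valve [([0.6562, 0.0058, 0.0652], 0.53)]
scene gauge_bed [([0.6108, 0.0232, 0.0002], 0.73)]Traceback (most recent call last):
  File "<stdin>", line 8, in <module>
ValueError: it knows: clamp_grip, gauge_bed, master_valve, micrometer, paste_tin, plunger_tip, valve_small, valve_tall
```

Run:
```python
from station import monitor, imaging, models
import cv2, numpy as np
for c in ("top","scene"):
    r=imaging.read_camera(c); cv2.imwrite(f"pics/{c}0.png",r["image"][:,:,::-1])
    print(c,r["camera_matrix"].tolist(),np.round(r["extrinsics"],4).tolist())
    for q in ("clamp_grip","plunger_tip","master_valve","gauge_bed","valve_tall","valve_small","paste_tin","micrometer"):
        print(c,q,[(np.round(d["at"],4).tolist(),round(d["conf"],2)) for d in models.spot_point(c,q)[:2]])
```

```text
top [[444.9735373707493, 0.0, 316.75699705570275], [0.0, 444.9735373707493, 233.70385042190995], [0.0, 0.0, 1.0]] [[0.0024, 0.9967, -0.0816, 0.45], [-0.9999, 0.001, -0.0168, 0.0378], [-0.0166, 0.0816, 0.9965, 1.2928], [0.0, 0.0, 0.0, 1.0]]
top clamp_grip [([0.5384, 0.1208, 0.0957], 0.7)]
top plunger_tip []
top master_valve [([0.6524, 0.0073, 0.0664], 0.73), ([0.398, -0.1588, -0.0008], 0.53)]
top gauge_bed [([0.6122, 0.0173, -0.0015], 0.74)]
top valve_tall [([0.4868, -0.3047, -0.0032], 0.51)]
top valve_small [([0.5852, -0.2973, -0.0034], 0.51)]
top paste_tin [([0.3961, -0.1597, -0.0009], 0.87), ([0.4884, -0.3032, -0.001], 0.45)]
top micrometer [([0.5663, 0.4356, -0.0031], 0.6)]
scene [[620.9765132227817, 0.0, 323.7384192233899], [0.0, 620.9765132227817, 238.67581971193053], [0.0, 0.0, 1.0]] [[0.9099, 0.2223, -0.3502, 0.0824], [-0.4143, 0.529, -0.7406, -0.9308], [0.0206, 0.819, 0.5734, 0.8399], [0.0, 0.0, 0.0, 1.0]]
scene clamp_grip [([0.5333, 0.1243, 0.0885], 0.82)]
scene plunger_tip [([0.609, 0.0224, -0.001], 0.24)]
scene master_valve [([0.6527, 0.0057, 0.0628], 0.72)]
scene gauge_bed [([0.6089, 0.0239, -0.0011], 0.95), ([0.4908, -0.305, 0.0018], 0.7)]
scene valve_tall [([0.4889, -0.3065, 0.0032], 0.62)]
scene valve_small [([0.5818, -0.3002, -0.004], 0.72)]
scene paste_tin [([0.3983, -0.1595, 0.0013], 0.57)]
scene micrometer [([0.5664, 0.4271, -0.0014], 0.5)]
```

View pics/top0.png

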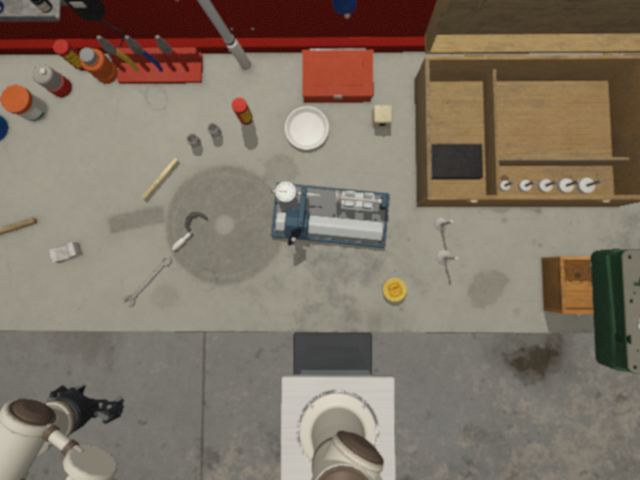

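View pics/scene0.png

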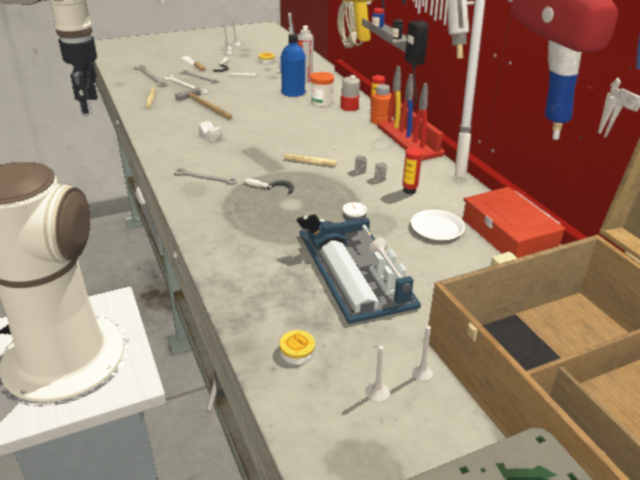

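The top view shows the bed around pixel (330,215), the knob at (293,238) and the dial at (286,191). The valve lies in its vees near (355,200) and the loose things are clear of the bed. I'm moving over the knob for a close look.

```bash
python3 -m inch '[[[0.022,-0.027,0.002],0,1],[[0.022,-0.027,0.002],0,1],[[0.022,-0.027,0.002],0,1],[[0.022,-0.027,0.002],0,1],[[0.022,-0.027,0.002],0,1],[[0.022,-0.027,0.002],0,1],[[0.022,-0.027,0.002],0,1],[[0.022,-0.027,0.002],0,1],[[0.022,-0.027,0.002],0,1],[[0.022,-0.027,0.002],0,1],[[0.022,-0.027,0.002],0,1],[[0.022,-0.027,0.002],0,1]]'
python3 -m inch '[[[0.022,-0.027,0.002],0,1],[[0.022,-0.027,0.002],0,1],[[0.022,-0.027,0.002],0,1],[[0.022,-0.027,0.002],0,1],[[0,0,0],0,0.6],[[0,0,0],0,0.6]]'
python3 - <<'E'
from station import monitor, imaging, models
import cv2, numpy as np
s=monitor.sense(); print(s["clock"],s["ee_pos"],s["joint_positions"])
r=imaging.read_camera("wrist"); cv2.imwrite("pics/w0.png",r["image"][:,:,::-1])
print(r["camera_matrix"].tolist(),np.round(r["extrinsics"],4).tolist())
for q in ("clamp_grip","plunger_tip","master_valve","gauge_bed"):
    print(q,[(np.round(d["at"],4).tolist(),round(d["conf"],2)) for d in models.spot_point("wrist",q)[:2]])
m=models.silhouettes("top","gauge_bed")[0]["region"].astype(np.uint8)
print(cv2.minAreaRect(cv2.findNonZero(m)))
E
```

```text
clock: 2.15
ee_pos: [0.4292, 0.2255, 0.2557]
tcp_rot: [[-0.958, 0.286, 0.001], [0.286, 0.958, 0.0], [-0.001, 0.0, -1.0]]
wrist_force: [0.4, 1.0, -0.1]
gripper_width: 1.0
grasp_force: 0.0
clock: 2.65
ee_pos: [0.517, 0.1177, 0.2633]
tcp_rot: [[-0.957, 0.289, -0.0], [0.289, 0.957, 0.0], [0.0, 0.0, -1.0]]
wrist_force: [-0.6, -0.5, -0.2]
gripper_width: 0.751
grasp_force: 0.0
2.65 [0.51702729 0.11771645 0.26325731] [-4.31231301e-03  2.11090943e-02  1.68040904e+00  1.48389548e-04
  1.44029284e+00 -1.28238314e+00]
[[419.25466131710493, 0.0, 321.2306938360488], [0.0, 419.25466131710493, 240.50426857867376], [0.0, 0.0, 1.0]] [[0.2891, -0.9232, -0.253, 0.4524], [0.9573, 0.2785, 0.0779, 0.1381], [-0.0015, -0.2648, 0.9643, 0.4067], [0.0, 0.0, 0.0, 1.0]]
clamp_grip [([0.5412, 0.1221, 0.092], 0.57)]
plunger_tip [([0.6625, 0.0483, 0.0592], 0.46)]
master_valve [([0.6541, 0.0069, 0.0652], 0.61)]
gauge_bed [([0.6097, 0.0217, 0.003], 0.97)]
((329.56329345703125, 214.09376525878906), (116.35443878173828, 61.97853469848633), 1.5074357986450195)
```

View pics/w0.png

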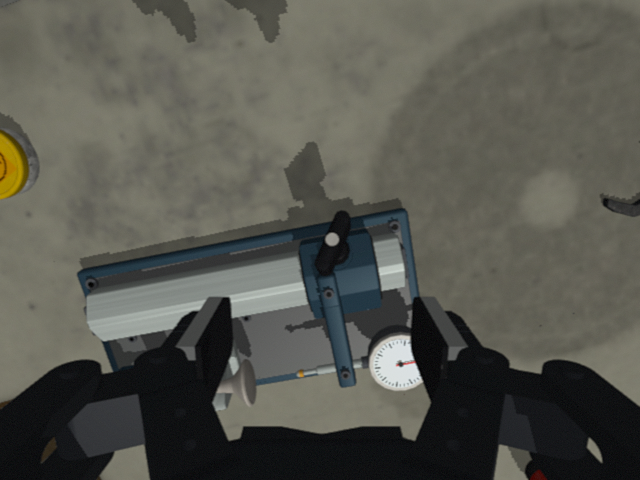

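The wrist view shows the wing from about (342,215) to (325,270) and the valve head at (250,382). The plunger tip is at (300,374), and the dial at (400,362) has its pointer on the +y side. The next script converts these to world positions.

```bash
cat > h.py <<'E'
import numpy as np
def pix2plane(r,uv,p,n):
    K=r["camera_matrix"];T=r["extrinsics"]
    d=np.linalg.inv(K)@[uv[0],uv[1],1]; d=T[:3,:3]@(d*[1,-1,-1]); o=T[:3,3]
    return o+d*((np.array(p)-o)@n)/(d@n)
E
python3 - <<'E'
from h import *
from station import imaging,models
r=imaging.read_camera("wrist"); Z=np.array([0,0,1.])
f=lambda u,v,z:pix2plane(r,(u,v),(0,0,z),Z)
a,b=f(80,270,.018),f(407,208,.018); e=b-a; yaw=np.arctan2(-e[0],e[1])
print("bed edge",a,b,np.linalg.norm(e),"yaw deg",np.degrees(yaw))
print("tip",f(299,374,.062),"head",f(256,382,.062), "dial",f(400,362,.09))
R=np.array([[np.cos(yaw),-np.sin(yaw),0],[np.sin(yaw),np.cos(yaw),0],[0,0,1]])
ax=R@[-.5,0,.866]; g=np.array([.538,.122,.0915]); p=g+.008*ax
A,B=[pix2plane(r,q,p,ax) for q in((342,213),(323,270))]
print("wing",A,B,np.linalg.norm(A-B)); w=R.T@(B-A); print("theta",np.degrees(np.arctan2(-w[1],w@[.866,0,.5])), "mid",(A+B)/2-.008*ax)
for i in range(2):
  r=imaging.read_camera("wrist")
  for q in ("clamp_grip","plunger_tip"):print(q,[(np.round(d["at"],4).tolist(),round(d["conf"],2)) for d in models.spot_point("wrist",q)[:1]])
E
```

```text
bed edge [ 0.51466135 -0.12641334  0.018     ] [0.5457321  0.19553585 0.018     ] 0.3234449998727929 yaw deg -5.512443710387612
tip [0.65974686 0.05585406 0.062     ] head [0.65643302 0.01453828 0.062     ] dial [0.65610457 0.14857728 0.09      ]
wing [0.51808049 0.13639354 0.08849148] [0.55160749 0.11110065 0.10916217] 0.04680883791055424
theta 27.972562429749324 mid [0.53882549 0.12336285 0.09189882]
clamp_grip [([0.5407, 0.1225, 0.0914], 0.67)]
plunger_tip [([0.6593, 0.0516, 0.0617], 0.5)]
clamp_grip [([0.5402, 0.1239, 0.0928], 0.98)]
plunger_tip [([0.6625, 0.0479, 0.0608], 0.52)]
```

```bash
python3 -m inch '[[[0.006,0.001,-0.03],-0.09,0.6],[[0.006,0.001,-0.03],-0.09,0.6],[[0.006,0.001,-0.03],-0.09,0.6],[[0.004,0.002,-0.03],0,0.6],[[0,0,-0.023],0,0.6],[[0,0,0],0,0.6]]' 25
python3 - <<'E'
from h import *
from station import imaging,models,monitor
import cv2
r=imaging.read_camera("wrist"); cv2.imwrite("pics/w1.png",r["image"][:,:,::-1])
s=monitor.sense(); print(s["clock"],s["ee_pos"])
print([(np.round(d["at"],4).tolist(),round(d["conf"],2)) for d in models.spot_point("wrist","clamp_grip")[:2]])
E
```

```text
clock: 3.8
ee_pos: [0.5343, 0.1239, 0.1146]
tcp_rot: [[-0.847, 0.531, -0.011], [0.531, 0.847, -0.0], [0.009, -0.006, -1.0]]
wrist_force: [-1.7, 0.2, -1.5]
gripper_width: 0.601
grasp_force: 0.0
3.85 [0.53608126 0.12398759 0.11769943]
[([0.5384, 0.1217, 0.0911], 0.58)]
```

View pics/w1.png

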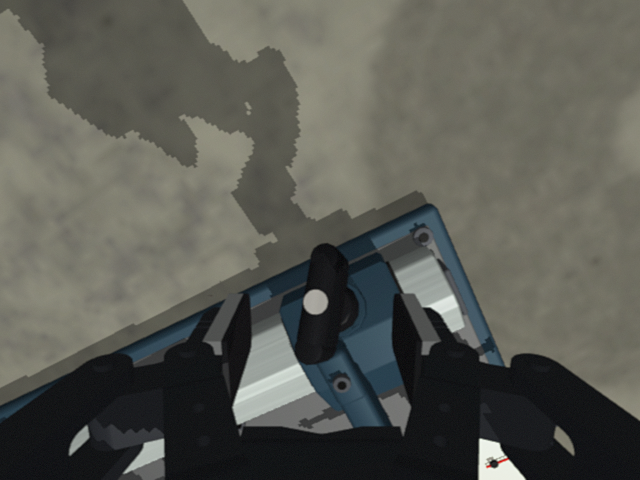

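The wing (from about (328,250) to (315,358)) sits centred and aligned between the fingers (245 and 397), so I'll lower and grip.

```bash
python3 -m inch '[[[0,0,-0.022],0,0.6],[[0,0,-0.022],0,0.5],[[0,0,0],0,0.3],[[0,0,0],0,0.2],[[0,0,0],0,0],[[0,0,0],0,0],[[0,0,0],0,0]]' 25
python3 -m inch '[[[0,0,0],0,0]]'
```

```text
clock: 4.48
ee_pos: [0.5384, 0.1242, 0.0777]
tcp_rot: [[-0.847, 0.531, 0.0], [0.531, 0.847, 0.0], [-0.0, 0.0, -1.0]]
wrist_force: [-5.0, 0.4, 2.3]
gripper_width: 0.192
grasp_force: 24.8
clock: 4.57
ee_pos: [0.5384, 0.1242, 0.0777]
tcp_rot: [[-0.848, 0.531, 0.0], [0.531, 0.848, 0.0], [-0.0, 0.0, -1.0]]
wrist_force: [-5.5, -1.0, 1.2]
gripper_width: 0.192
grasp_force: 24.8
```

```bash
python3 -m inch '[[[0,0,0],0.1,0],[[0,0,0],0.1,0],[[0,0,0],0.1,0],[[0,0,0],0.1,0]]' 25; python3 -m inch '[[[0,0,0],0.1,0],[[0,0,0],0.1,0],[[0,0,0],0.1,0],[[0,0,0],0.1,0],[[0,0,0],0,0]]'
python3 - <<'E'
from h import *
from station import imaging,models,monitor
import cv2
r=imaging.read_camera("wrist"); cv2.imwrite("pics/w2.png",r["image"][:,:,::-1])
s=monitor.sense(); print(s["clock"],s["ee_pos"],s["wrist_torque"])
print([(np.round(d["at"],4).tolist(),round(d["conf"],2)) for d in models.spot_point("wrist","clamp_grip")[:2]])
E
```

```text
clock: 4.9
ee_pos: [0.5384, 0.1242, 0.0778]
tcp_rot: [[-0.988, 0.154, 0.0], [0.154, 0.988, 0.0], [-0.0, 0.0, -1.0]]
wrist_force: [-6.5, -1.4, 3.1]
gripper_width: 0.149
grasp_force: 24.1
clock: 5.32
ee_pos: [0.5384, 0.1235, 0.0782]
tcp_rot: [[-0.971, -0.241, 0.0], [-0.241, 0.971, -0.002], [0.0, -0.002, -1.0]]
wrist_force: [-7.3, 1.7, 4.9]
gripper_width: 0.148
grasp_force: 86.4
5.3667 [0.53843154 0.12353511 0.07817338] [-1.58217181  1.01267318 -0.83542507]
[([0.5401, 0.1238, 0.0928], 0.92)]
```

View pics/w2.png

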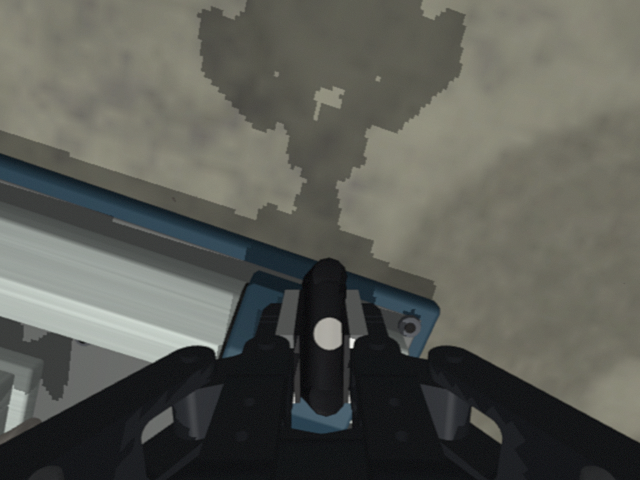

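```bash
python3 -m inch '[[[0,0,0],0,0.18],[[0,0,0],0.08,0.18],[[0,0,0],0.07,0.18],[[0,0,0],0,0],[[0,0,0],0,0]]' 20; python3 -m inch '[[[-0.0005,-0.005,0],0,0],[[-0.0005,-0.005,0],0,0],[[0,0,0],0,0]]'
python3 - <<'E'
from h import *
from station import imaging,models,monitor
r=imaging.read_camera("wrist")
s=monitor.sense(); print(s["clock"],s["ee_pos"],s["wrist_torque"])
print([(np.round(d["at"],4).tolist(),round(d["conf"],2)) for d in models.spot_point("wrist","clamp_grip")[:2]])
E
```

```text
clock: 5.83
ee_pos: [0.5382, 0.1239, 0.0785]
tcp_rot: [[-0.925, -0.38, -0.001], [-0.38, 0.925, -0.001], [0.001, -0.001, -1.0]]
wrist_force: [-9.3, 0.7, 8.4]
gripper_width: 0.183
grasp_force: 40.3
clock: 6.08
ee_pos: [0.5372, 0.1134, 0.0785]
tcp_rot: [[-0.925, -0.38, -0.001], [-0.38, 0.925, -0.001], [0.001, -0.001, -1.0]]
wrist_force: [-8.3, -0.3, 7.9]
gripper_width: 0.186
grasp_force: 40.2
6.1333 [0.53715348 0.1135531  0.07848509] [-0.84415995  1.42433551 -0.4645493 ]
[([0.5395, 0.118, 0.0936], 0.78)]
```

Run:
```python
import cv2
i=cv2.imread("pics/w0.png")[335:425,215:315]
cv2.imwrite("pics/c0.png",cv2.resize(i,None,fx=6,fy=6,interpolation=cv2.INTER_NEAREST))
```

```text
(no output)
```

View pics/c0.png

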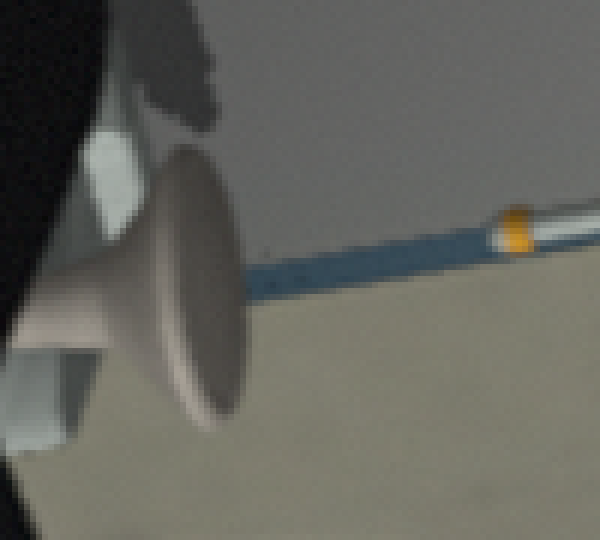

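```bash
python3 -m inch '[[[-0.0005,-0.005,0],0,0],[[-0.0005,-0.005,0],0,0],[[-0.0005,-0.005,0],0,0],[[-0.0005,-0.005,0],0,0],[[-0.0005,-0.005,0],0,0],[[-0.0005,-0.005,0],0,0],[[0,0,0],0,0],[[0,0,0],0,0]]' 20
python3 -m inch '[[[-0.0002,-0.002,0],0,0],[[0,0,0],0,0]]' ; python3 -m inch '[[[-0.0002,-0.002,0],0,0],[[0,0,0],0,0]]' ;python3 -m inch '[[[-0.0002,-0.002,0],0,0],[[0,0,0],0,0]]' ;python3 -m inch '[[[-0.0002,-0.002,0],0,0],[[0,0,0],0,0]]'
python3 - <<'E'
from h import *
from station import imaging,models,monitor
import cv2
r=imaging.read_camera("scene")
m=cv2.resize(r["image"][180:290,290:430,::-1],None,fx=5,fy=5,interpolation=cv2.INTER_CUBIC)
cv2.imwrite("pics/s1.png",m)
E
```

```text
clock: 6.85
ee_pos: [0.5341, 0.0834, 0.0785]
tcp_rot: [[-0.925, -0.38, -0.001], [-0.38, 0.925, -0.001], [0.001, -0.001, -1.0]]
wrist_force: [-10.4, 1.2, 8.3]
gripper_width: 0.177
grasp_force: 40.2
clock: 7.02
ee_pos: [0.534, 0.0817, 0.0785]
tcp_rot: [[-0.925, -0.38, -0.001], [-0.38, 0.925, -0.001], [0.001, -0.001, -1.0]]
wrist_force: [-9.9, 0.5, 8.2]
gripper_width: 0.185
grasp_force: 40.3
clock: 7.18
ee_pos: [0.5338, 0.0797, 0.0785]
tcp_rot: [[-0.925, -0.38, -0.001], [-0.38, 0.925, -0.001], [0.001, -0.001, -1.0]]
wrist_force: [-9.7, 0.7, 9.2]
gripper_width: 0.186
grasp_force: 40.3
clock: 7.35
ee_pos: [0.5336, 0.0778, 0.0785]
tcp_rot: [[-0.925, -0.38, -0.001], [-0.38, 0.925, -0.001], [0.001, -0.001, -1.0]]
wrist_force: [-9.7, 0.8, 9.6]
gripper_width: 0.181
grasp_force: 40.3
clock: 7.52
ee_pos: [0.5334, 0.0757, 0.0785]
tcp_rot: [[-0.925, -0.38, -0.001], [-0.38, 0.925, -0.001], [0.001, -0.001, -1.0]]
wrist_force: [-9.7, -0.1, 8.6]
gripper_width: 0.185
grasp_force: 40.3
```

View pics/s1.png

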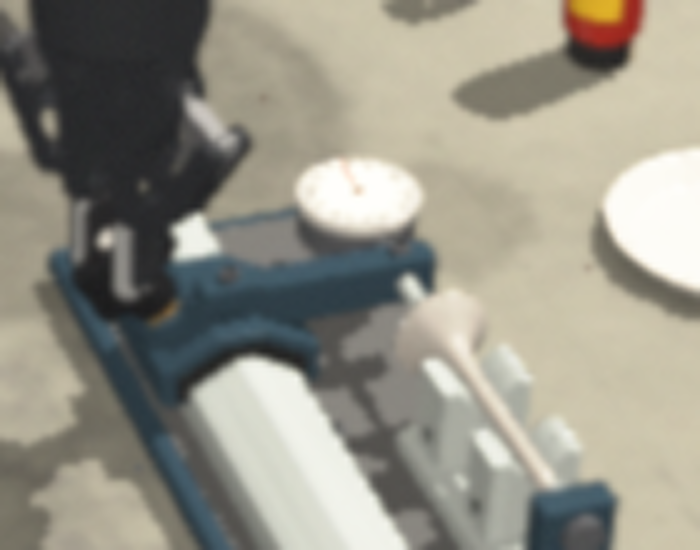

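The pointer in the scene crop runs from (360,190) to (348,160), still near zero. I'll read its angle numerically, then press further.

```bash
cat >> h.py <<'E'
def pointer(cam="scene",z=.085):
    import cv2
    from station import imaging,models
    r=imaging.read_camera(cam); im=r["image"].astype(int)
    K=r["camera_matrix"];T=r["extrinsics"]
    tip=[d["at"] for d in models.spot_point(cam,"clamp_grip")[:1]]
    # white blob near expected dial centre: grip + about (0.12,0.03)
    g=tip[0]; c=np.array([g[0]+.118,g[1]+.03,z]); q=T[:3,:3].T@(c-T[:3,3]); q=K@(q*[1,-1,-1]); u,v=q[:2]/q[2]
    yy,xx=np.mgrid[:480,:640]; near=np.hypot(xx-u,yy-v)<(25 if cam=="scene" else 50)
    R,G,B=im[...,0],im[...,1],im[...,2]
    white=(near&(im.min(2)>195)).astype(np.uint8)
    n,l,s,ce=cv2.connectedComponentsWithStats(white); k=1+np.argmax(s[1:,4])
    hull=cv2.convexHull(cv2.findNonZero((l==k).astype(np.uint8))); M=np.zeros((480,640),np.uint8); cv2.fillConvexPoly(M,hull,1)
    m=cv2.moments(M,True); cen=np.array([m["m10"],m["m01"]])/m["m00"]
    w=np.where(M>0,np.clip(R-(G+B)/2-18,0,None),0)
    f=lambda p:pix2plane(r,p,(0,0,z),np.array([0,0,1.]))[:2]
    C=f(cen); P=np.array([f((x,y))-C for y,x in np.argwhere(w>0)]); W=w[w>0]
    d=(P*W[:,None]).sum(0)/W.sum()
    yaw=np.radians(-5.3); by=np.arctan2(np.cos(yaw),-np.sin(yaw))
    ang=(by-np.arctan2(d[1],d[0]))
    print("dial",C,"area",M.sum(),"red",len(W),"d mm",d*1e3,"cw deg",np.degrees(ang)%360,"mm",(ang/(2*np.pi)*10)%10)
E
python3 -c "from h import *; pointer(); pointer()"
python3 -m inch '[[[-0.0002,-0.002,0],0,0],[[0,0,0],0,0]]' 
python3 -c "from h import *; pointer(); pointer()"
```

```text
dial [0.65395384 0.08359533] area 276 red 11 d mm [ 2.96574469 16.10254751] cw deg 5.135706233162765 mm 0.1426585064767435
dial [0.65395384 0.08359533] area 276 red 11 d mm [ 3.00972267 16.1319059 ] cw deg 5.268147165472942 mm 0.14633742126313726
clock: 7.93
ee_pos: [0.5332, 0.0739, 0.0785]
tcp_rot: [[-0.925, -0.38, -0.001], [-0.38, 0.925, -0.001], [0.001, -0.0, -1.0]]
wrist_force: [-10.3, 1.6, 9.5]
gripper_width: 0.179
grasp_force: 40.4
dial [0.65408107 0.08220839] area 282 red 14 d mm [ 9.32208869 14.9512667 ] cw deg 26.64346735621895 mm 0.7400963154505263
dial [0.65408107 0.08220839] area 282 red 13 d mm [ 9.09598121 14.83660631] cw deg 26.21150136745329 mm 0.7280972602070358
```

```bash
python3 -m inch '[[[-0.0002,-0.002,0],0,0],[[-0.0002,-0.002,0],0,0],[[0,0,0],0,0],[[0,0,0],0,0]]' 
python3 -c "from h import *; pointer(); pointer()"
```

```text
clock: 8.47
ee_pos: [0.5328, 0.07, 0.0785]
tcp_rot: [[-0.925, -0.38, -0.001], [-0.38, 0.925, -0.001], [0.001, -0.0, -1.0]]
wrist_force: [-9.3, 2.1, 9.0]
gripper_width: 0.182
grasp_force: 40.4
dial [0.65350766 0.07831841] area 279 red 8 d mm [ 1.85752253 -5.00331887] cw deg 154.3321496857782 mm 4.287004157938284
dial [0.653555   0.07858939] area 280 red 9 d mm [ 1.88527958 -5.34618268] cw deg 155.2752949058569 mm 4.313202636273802
```

```bash
python3 -m inch '[[[0,-0.0005,0],0,0],[[0,0,0],-0.08,0],[[0,0,0],-0.08,0],[[0,0,0],-0.08,0],[[0,0,0],-0.08,0],[[0,0,0],-0.08,0],[[0,0,0],0,0]]' 
python3 -c "from h import *; pointer(); pointer()
from station import monitor; print(monitor.sense()['wrist_torque'])"
```

```text
clock: 9.25
ee_pos: [0.5333, 0.0701, 0.078]
tcp_rot: [[-1.0, 0.013, 0.001], [0.013, 1.0, 0.001], [-0.001, 0.001, -1.0]]
wrist_force: [-5.7, 2.6, 3.9]
gripper_width: 0.152
grasp_force: 20.1
dial [0.65383786 0.07752953] area 277 red 11 d mm [-3.64002105 -2.40411576] cw deg 231.2565328075583 mm 6.42379257798773
dial [0.65380471 0.07762787] area 276 red 12 d mm [-3.65269337 -2.34289812] cw deg 232.02321406060483 mm 6.4450892794612455
[ 0.31413586  0.85992493 -0.15198441]
```

Run:
```python
from station import imaging
import cv2
r=imaging.read_camera("scene")
cv2.imwrite("pics/s2.png",cv2.resize(r["image"][200:250,335:400,::-1],None,fx=10,fy=10,interpolation=cv2.INTER_CUBIC))
```

```text
(no output)
```

View pics/s2.png

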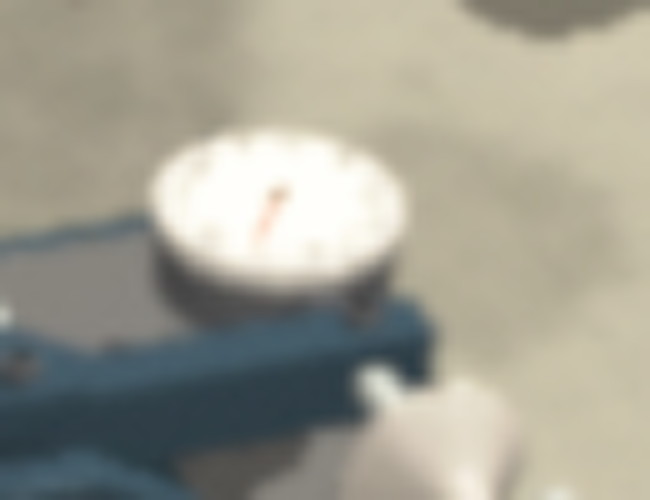

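```bash
python3 - <<'E'
import re
s=open("h.py").read()
s=s.replace('    C=f(cen);','    hub=cen+np.array([0,-1.0]); hw=np.where(np.hypot(xx-hub[0],yy-hub[1])<2.6,np.clip(200-im.max(2),0,None),0); hub=np.array([(xx*hw).sum(),(yy*hw).sum()])/hw.sum() if hw.sum()>0 else hub; print("cen",cen,"hub",hub,hw.sum())\n    C=f(hub);')
open("h.py","w").write(s)
E
python3 - <<'E'
from h import *
pointer()
from station import imaging
r=imaging.read_camera("scene")
for h,t in (((362.8,219.3),(361.3,224.5)),):
    f=lambda p:pix2plane(r,(p[0]-.5,p[1]-.5),(0,0,.085),np.array([0,0,1.]))[:2]
    d=f(t)-f(h); print(d,(90-5.3+10.6-np.degrees(np.arctan2(d[1],d[0])))%360)
# offset of earlier centroid in world: 
    print("hub world",f(h))
E
```

```text
cen [362.68115942 219.66666667] hub [362.68115942 218.66666667] 0
dial [0.65568057 0.08124316] area 276 red 12 d mm [-5.57342751 -5.99899848] cw deg 217.59392151467225 mm 6.044275597629785
[-0.01269239 -0.01732594] 221.52523538845966
hub world [0.65464438 0.08108825]
```

The pointer runs from the hub at (278,193) to (263,245) in the crop, just past half a turn, about 5.9 mm. I'll loosen, back off about 0.9 mm and clamp again.

```bash
python3 -m inch '[[[0,0,0],0.09,0.16],[[0,0,0],0.09,0.16],[[0,0,0],0.09,0.17],[[0,0,0],0.08,0.17],[[0,0,0],0,0],[[0.0001,0.0009,0],0,0],[[0,0,0],0,0]]' 20
python3 -c "from h import *; pointer()"
python3 -m inch '[[[0,0,0],-0.09,0],[[0,0,0],-0.09,0],[[0,0,0],-0.09,0],[[0,0,0],-0.08,0],[[0,0,0],0,0]]'
python3 -c "from h import *; pointer()"
```

```text
clock: 10.23
ee_pos: [0.5336, 0.0703, 0.0784]
tcp_rot: [[-0.943, -0.333, 0.001], [-0.333, 0.943, -0.001], [-0.001, -0.001, -1.0]]
wrist_force: [-7.5, 2.0, 4.8]
gripper_width: 0.172
grasp_force: 50.8
cen [362.41935484 219.53763441] hub [362.41935484 218.53763441] 0
dial [0.65538335 0.08193644] area 279 red 10 d mm [-0.06266669 -9.80224051] cw deg 175.0662925510555 mm 4.862952570862653
clock: 10.75
ee_pos: [0.5337, 0.0709, 0.0781]
tcp_rot: [[-1.0, 0.013, 0.002], [0.013, 1.0, 0.001], [-0.002, 0.001, -1.0]]
wrist_force: [-4.8, 3.7, 2.9]
gripper_width: 0.154
grasp_force: 20.2
cen [362.55160142 219.60854093] hub [362.55160142 218.60854093] 0
dial [0.65552274 0.08156542] area 281 red 11 d mm [-1.03713215 -6.11080572] cw deg 184.33250890615741 mm 5.120347469615484
```

```bash
python3 -m inch '[[[0,0,0],-0.09,0.16],[[0,0,0],-0.09,0.17],[[0,0,0],-0.09,0.18],[[0,0,0],-0.09,0.18],[[0,0,0],-0.09,0.19]]'
python3 -m inch '[[[0,0,0],-0.09,0.19],[[0,0,0],-0.09,0.19],[[0,0,0],-0.09,0.19],[[0,0,0],0,0.19]]'
python3 -c "from h import *; pointer()
from station import monitor; print(monitor.sense()['wrist_torque'])"
```

```text
clock: 11.27
ee_pos: [0.5344, 0.0711, 0.0784]
tcp_rot: [[-0.894, 0.447, 0.003], [0.447, 0.894, 0.001], [-0.003, 0.002, -1.0]]
wrist_force: [-3.4, 3.0, 5.1]
gripper_width: 0.193
grasp_force: 11.4
clock: 11.6
ee_pos: [0.5344, 0.0716, 0.0792]
tcp_rot: [[-0.744, 0.669, 0.003], [0.669, 0.744, 0.002], [-0.001, 0.004, -1.0]]
wrist_force: [-6.6, 3.8, 8.4]
gripper_width: 0.193
grasp_force: 46.8
cen [362.71480144 219.68592058] hub [362.71480144 218.68592058] 0
dial [0.65571372 0.08114442] area 277 red 12 d mm [-5.93759867 -6.04119138] cw deg 219.20451778189684 mm 6.0890143828304675
[1.54047181 0.52637707 0.5457029 ]
```

```bash
python3 -m inch '[[[0,0,0],0,0.4],[[0,0,0],0,0.6],[[0,0,0.02],0,0.6],[[0,0,0.03],0,0.6],[[0,0,0.035],0.1,0.6],[[0,0,0.035],0.1,0.6],[[-0.01,0,0.035],0.1,0.6],[[-0.01,0,0.03],0.1,0.6],[[0,0,0],0,0.6]]'
python3 - <<'E'
from h import *
pointer()
from station import imaging,monitor,models
import cv2
r=imaging.read_camera("wrist"); cv2.imwrite("pics/w3.png",r["image"][:,:,::-1])
np.savez("w3.npz",K=r["camera_matrix"],T=r["extrinsics"])
s=monitor.sense(); print(s["clock"],s["ee_pos"])
for q in ("clamp_grip","plunger_tip","master_valve"): print(q,[(np.round(d["at"],4).tolist(),round(d["conf"],2)) for d in models.spot_point("wrist",q)[:1]])
E
```

```text
clock: 12.45
ee_pos: [0.5163, 0.07, 0.2701]
tcp_rot: [[-0.947, 0.32, 0.015], [0.32, 0.947, -0.002], [-0.015, 0.003, -1.0]]
wrist_force: [1.4, -0.1, 0.2]
gripper_width: 0.604
grasp_force: 0.0
cen [362.18644068 219.2       ] hub [362.18644068 218.2       ] 0
dial [0.65553797 0.08336273] area 295 red 10 d mm [12.56772985  0.21726747] cw deg 83.70958490436242 mm 2.3252662473434
12.6 [0.5134459  0.07018439 0.26165331]
clamp_grip [([0.5357, 0.073, 0.0921], 0.87)]
plunger_tip [([0.6558, 0.0062, 0.0598], 0.67)]
master_valve [([0.6547, 0.0082, 0.0661], 0.84)]
```

View pics/w3.png

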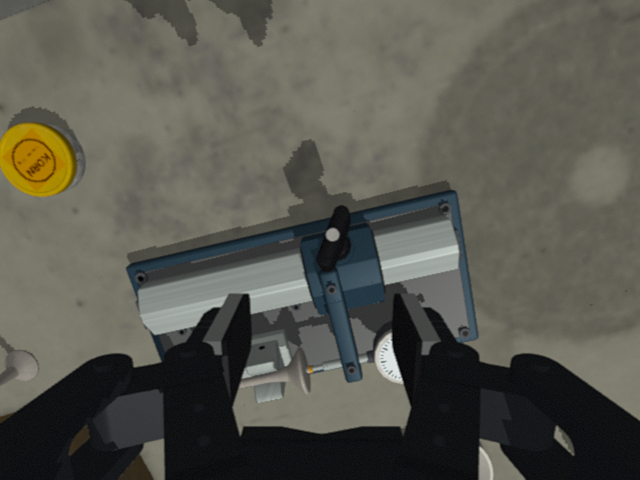

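Run:
```python
from h import *
import cv2
from station import imaging,models
yaw=np.radians(-5.3); R=np.array([[np.cos(yaw),-np.sin(yaw),0],[np.sin(yaw),np.cos(yaw),0],[0,0,1]]); ax=R@[-.5,0,.866]
def theta(r,im,g,seg):
    # wing = dark pixels projected near grip; PCA in wing's top plane
    P=[];K=r["camera_matrix"]
    for y,x in np.argwhere(im[...,:3].max(2)<45):
        if abs(x-seg[0])<32 and abs(y-seg[1])<38: P.append((x,y))
    m=np.zeros((480,640),np.uint8); 
    for x,y in P:m[y,x]=1
    n,l,s,c=cv2.connectedComponentsWithStats(m); k=1+np.argmax(s[1:,4]); Q=np.argwhere(l==k)[:,::-1]
    p=g+.008*ax; X=np.array([R.T@(pix2plane(r,q,p,ax)-p) for q in Q]); uv=np.c_[X@[.866,0,.5],X[:,1]]
    C=np.cov(uv.T); w,V=np.linalg.eigh(C); d=V[:,1]*np.sign(V[0,1]); print(len(Q),"std mm",np.sqrt(w)*1e3,"theta",np.arctan2(-d[1],d[0]),"mid",uv.mean(0))
z=np.load("w3.npz"); theta(dict(camera_matrix=z["K"],extrinsics=z["T"]),cv2.imread("pics/w3.png"),np.array([.535,.073,.092]),(333,238))
K=z["K"];T=np.array([[0.2891,-0.9232,-0.253,0.4524],[0.9573,0.2785,0.0779,0.1381],[-0.0015,-0.2648,0.9643,0.4067],[0,0,0,1]])
theta(dict(camera_matrix=K,extrinsics=T),cv2.imread("pics/w0.png"),np.array([.539,.123,.092]),(332,240))
pointer()
cv2.imwrite("pics/c3.png",cv2.resize(np.hstack([cv2.imread("pics/w0.png")[200:290,290:370],cv2.imread("pics/w3.png")[200:290,290:370],cv2.imread("pics/w3.png")[315:405,290:410]]),None,fx=2.8,fy=2.8,interpolation=cv2.INTER_CUBIC))
```

```text
1921 std mm [ 9.44221525 14.33758057] theta 0.6487608702702703 mid [0.00099973 0.00101226]
2001 std mm [ 9.7755761  14.23584943] theta 0.6924370929508769 mid [ 0.00157626 -0.00254283]
cen [362.30136986 219.17123288] hub [362.30136986 218.17123288] 0
dial [0.65582934 0.08336818] area 292 red 10 d mm [13.52759371  0.25161782] cw deg 83.63440199246722 mm 2.323177833124089
```

View pics/c3.png

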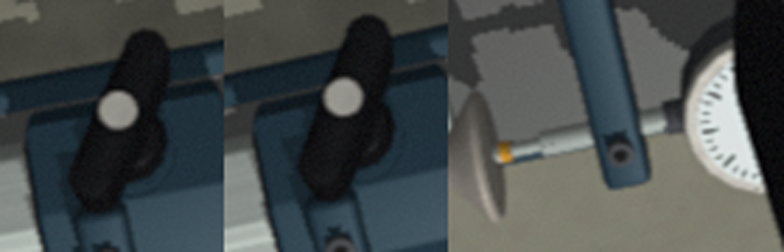

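Releasing let the carriage slip back to about 2.3 mm, although the wing is tight again. I'll repeat with a looser grip and unwedge the fingers before opening.

```bash
python3 -m inch '[[[0.005,0.0015,-0.035],-0.07,0.6],[[0.005,0.0015,-0.035],-0.07,0.6],[[0.005,0.0015,-0.035],-0.07,0.6],[[0.005,0.0015,-0.035],-0.07,0.6],[[0,0,-0.025],0,0.5],[[0,0,-0.019],0,0.4],[[0,0,0],0,0.25],[[0,0,0],0,0.22],[[0,0,0],0,0.22]]' 20
python3 -m inch '[[[0,0,0],0.1,0.22],[[0,0,0],0.1,0.21],[[0,0,0],0.1,0.2],[[0,0,0],0.1,0.19],[[0,0,0],0.1,0.18],[[0,0,0],0.1,0.18]]'
python3 -m inch '[[[0,0,0],0.1,0.19],[[0,0,0],0.1,0.2],[[0,0,0],0.1,0.2],[[0,0,0],0.1,0.2],[[0,0,0],0,0.2]]'
python3 -c "from h import *; pointer()"
```

```text
clock: 13.6
ee_pos: [0.5316, 0.0766, 0.0769]
tcp_rot: [[-0.82, 0.573, -0.004], [0.573, 0.82, 0.0], [0.003, -0.002, -1.0]]
wrist_force: [-4.2, -0.5, -2.1]
gripper_width: 0.221
grasp_force: 3.1
clock: 14.1
ee_pos: [0.5339, 0.0763, 0.0792]
tcp_rot: [[-1.0, 0.005, 0.002], [0.005, 1.0, -0.0], [-0.002, -0.0, -1.0]]
wrist_force: [-2.6, -0.2, -2.2]
gripper_width: 0.179
grasp_force: 3.7
clock: 14.52
ee_pos: [0.5343, 0.0761, 0.0799]
tcp_rot: [[-0.924, -0.382, 0.003], [-0.382, 0.924, -0.001], [-0.003, -0.002, -1.0]]
wrist_force: [-5.0, 0.3, 3.7]
gripper_width: 0.199
grasp_force: 10.6
cen [361.60727273 218.34909091] hub [361.60727273 217.34909091] 0
dial [0.65594494 0.0869607 ] area 275 red 11 d mm [ 1.32407317 13.65598964] cw deg 0.23803896638822072 mm 0.00661219351078391
```

```bash
python3 -m inch '[[[-0.0002,-0.002,0],0,0.2],[[-0.0002,-0.002,0],0,0.2],[[-0.0001,-0.001,0],0,0.2],[[0,0,0],0,0.2]]'
python3 -c "from h import *; pointer()"
```

```text
clock: 14.95
ee_pos: [0.5339, 0.0716, 0.0797]
tcp_rot: [[-0.926, -0.377, 0.003], [-0.377, 0.926, 0.0], [-0.003, -0.001, -1.0]]
wrist_force: [-4.8, 1.9, 7.1]
gripper_width: 0.199
grasp_force: 10.3
cen [362.31672598 219.35587189] hub [362.31672598 218.35587189] 0
dial [0.65551351 0.08268437] area 281 red 17 d mm [ 7.17393722 -8.48337603] cw deg 134.48058611115107 mm 3.7355718364208634
```

```bash
python3 -m inch '[[[-0.0001,-0.001,0],0,0.2],[[0,0,0],-0.1,0.19],[[0,0,0],-0.1,0.18],[[0,0,0],-0.1,0.17],[[0,0,0],-0.1,0.17],[[0,0,0],-0.1,0.17],[[0,0,0],0,0.17]]'
python3 -c "from h import *; pointer()"
```

```text
clock: 15.63
ee_pos: [0.534, 0.0709, 0.079]
tcp_rot: [[-0.993, 0.114, 0.004], [0.114, 0.993, 0.001], [-0.004, 0.001, -1.0]]
wrist_force: [-0.5, 2.8, 2.9]
gripper_width: 0.171
grasp_force: 1.4
cen [362.43884892 219.56115108] hub [362.43884892 218.56115108] 0
dial [0.65537934 0.08183436] area 278 red 14 d mm [-2.61549043 -8.38786087] cw deg 192.01844605257128 mm 5.333845723682535
```

```bash
python3 -m inch '[[[0,0,0],-0.1,0.18],[[0,0,0],-0.1,0.19],[[0,0,0],-0.1,0.2],[[0,0,0],0,0.2]]'
python3 -c "from h import *; pointer()"
python3 -m inch '[[[0,0,0],-0.1,0.21],[[0,0,0],-0.1,0.22],[[0,0,0],-0.1,0.22],[[0,0,0],0,0.22]]'
python3 -c "from h import *; pointer()"
```

```text
clock: 16.07
ee_pos: [0.5336, 0.0706, 0.0783]
tcp_rot: [[-0.917, 0.399, 0.003], [0.399, 0.917, 0.0], [-0.002, 0.001, -1.0]]
wrist_force: [-0.3, 2.8, 1.7]
gripper_width: 0.203
grasp_force: 4.6
cen [362.71480144 219.68592058] hub [362.71480144 218.68592058] 0
dial [0.65571372 0.08114442] area 277 red 10 d mm [-6.16171714 -6.41878587] cw deg 218.52938674243583 mm 6.07026074284544
clock: 16.5
ee_pos: [0.5335, 0.0706, 0.0783]
tcp_rot: [[-0.758, 0.652, 0.002], [0.652, 0.758, 0.0], [-0.002, 0.002, -1.0]]
wrist_force: [-0.9, 3.2, 6.1]
gripper_width: 0.218
grasp_force: 9.6
cen [362.90344828 220.07586207] hub [362.90344828 219.07586207] 0
dial [0.65536971 0.07957043] area 290 red 19 d mm [-2.43925623  0.08915374] cw deg 266.79320384464717 mm 7.410922329017977
```

```bash
cat >> h.py <<'E'
def knob(cam="wrist"):
    import cv2
    from station import imaging,models
    r=imaging.read_camera(cam); g=np.array(models.spot_point(cam,"clamp_grip")[0]["at"])
    S=models.silhouettes(cam,"clamp_grip")[0]; m=S["region"]
    yaw=np.radians(-5.3); R=np.array([[np.cos(yaw),-np.sin(yaw),0],[np.sin(yaw),np.cos(yaw),0],[0,0,1]]); ax=R@[-.5,0,.866]
    p=g+.008*ax
    A=lambda Q:np.array([(lambda X:(X@[.866,0,.5],X[1]))(R.T@(pix2plane(r,q,p,ax)-p)) for q in Q])
    Q=np.argwhere(m)[:,::-1]; uv=A(Q); hull=cv2.convexHull((uv*1e3).astype(np.float32)).reshape(-1,2)
    D=np.linalg.norm(hull[:,None]-hull[None],axis=2); i,j=np.unravel_index(D.argmax(),D.shape); d=hull[i]-hull[j]; d=d*np.sign(d[0])
    w,V=np.linalg.eigh(np.cov(uv.T)); e=V[:,1]*np.sign(V[0,1])
    cy=r["image"]; near=np.zeros((480,640),bool); near[Q[:,1].min():Q[:,1].max(),Q[:,0].min():Q[:,0].max()]=1
    cap=np.argwhere(near&(cy.min(2)>140)&((cy.max(2).astype(int)-cy.min(2))<25))[:,::-1]
    print("knob",g.round(4),"conf",S["conf"],len(Q),"bbox",Q.min(0),Q.max(0),"len",D.max(),"theta diam",np.arctan2(-d[1],d[0]),"pca",np.arctan2(-e[1],e[0]),np.sqrt(w)*1e3,"cap",len(cap),cap.mean(0) if len(cap) else 0)
E
python3 -c "from h import *; knob()
from station import monitor
s=monitor.sense();print(s['wrist_force'],s['wrist_torque'],s['clock'])"
```

```text
Traceback (most recent call last):
  File "h.py", line 31, in knob
    r=imaging.read_camera(cam); g=np.array(models.spot_point(cam,"clamp_grip")[0]["at"])
                                           ~~~~~~~~~~~~~~~~~~~~~~~~~~~~~~~~~~~^^^
IndexError: list index out of range
```

```bash
sed -i 's|g=np.array(models.spot_point(cam,"clamp_grip")\[0\]\["at"\])|pp=models.spot_point(cam,"clamp_grip"); g=np.array(pp[0]["at"] if pp else [.5345,.074,.092])|' h.py
python3 -c "from h import *
for i in range(2): 
  try: knob()
  except Exception as e: print(e)
pointer()
from station import monitor
s=monitor.sense();print(s['wrist_force'],s['wrist_torque'],s['clock'])"
```

```text
knob [0.5349 0.0702 0.0895] conf 0.96 7549 bbox [293 258] [352 416] len 51.09025 theta diam 0.46317586 pca 0.49569194783253556 [ 4.98931117 13.66914589] cap 457 [299.40700219 384.04595186]
knob [ 0.612   0.022  -0.0021] conf 0.77 7475 bbox [293 258] [351 415] len 96.02241 theta diam 0.42992273 pca 0.4943793281227278 [ 9.33821868 25.76072428] cap 433 [299.19861432 382.56812933]
cen [362.90625    220.07638889] hub [362.90625    219.07638889] 0
dial [0.65537449 0.07956612] area 288 red 17 d mm [-1.52427076  0.1467705 ] cw deg 270.1999971622313 mm 7.505555476728647
[-1.18603408  3.46089839  6.43614808] [ 0.62915187 -0.23908959  0.17899997] 17.1
```

The knob sits at θ≈0.48, but the carriage was dragged to about 7.4 mm while tightening. That fits the tool gripping about 5 mm off the knob's axis in −x. I'll open gently, re-centre in +x and try again.

```bash
python3 -m inch '[[[0,0,0],0.05,0.22],[[0,0,0],0,0.26],[[0,0,0],0,0.4],[[0,0,0],0,0.4]]'
python3 -c "from h import *; pointer(); knob()"
```

```text
clock: 17.43
ee_pos: [0.5319, 0.07, 0.0768]
tcp_rot: [[-0.79, 0.613, -0.001], [0.613, 0.79, -0.001], [0.001, -0.001, -1.0]]
wrist_force: [0.3, 0.3, -0.0]
gripper_width: 0.4
grasp_force: 0.0
cen [362.18637993 218.87455197] hub [362.18637993 217.87455197] 0
dial [0.65615086 0.08454611] area 279 red 13 d mm [ 9.63393004 -1.2059114 ] cw deg 91.83479618463792 mm 2.5509665606843868
knob [0.5373 0.0745 0.0908] conf 0.58 7750 bbox [311 254] [369 414] len 50.870316 theta diam 0.4742077 pca 0.4881357315657896 [ 4.97254987 13.32179436] cap 157 [315.64968153 401.68789809]
```

```bash
python3 -m inch '[[[0.003,0.0025,0],0,0.4],[[0.003,0.0025,0],0,0.35],[[0,0,0],0,0.25],[[0,0,0],0,0.22],[[0,0,0],0,0.22]]' 20
python3 -c "from h import *; pointer(); knob()"
python3 -m inch '[[[0,0,0],-0.1,0.24],[[0,0,0],-0.1,0.26],[[0,0,0],-0.1,0.27],[[0,0,0],0,0.27]]'
python3 -c "from h import *; pointer(); knob()"
```

```text
clock: 18.1
ee_pos: [0.5388, 0.0756, 0.0774]
tcp_rot: [[-0.79, 0.613, 0.001], [0.613, 0.79, 0.0], [-0.0, 0.001, -1.0]]
wrist_force: [1.3, 0.7, -0.5]
gripper_width: 0.222
grasp_force: 8.1
cen [361.60727273 218.34909091] hub [361.60727273 217.34909091] 0
dial [0.65594494 0.0869607 ] area 275 red 11 d mm [ 1.18075702 13.34059396] cw deg 359.7579878235864 mm 9.993277439544068
knob [0.5366 0.0772 0.0929] conf 0.88 7750 bbox [293 243] [349 403] len 50.124035 theta diam 0.48575842 pca 0.4820892549141449 [ 4.88527247 13.32474716] cap 122 [296.35245902 394.16393443]
clock: 18.68
ee_pos: [0.538, 0.0756, 0.0773]
tcp_rot: [[-0.572, 0.82, -0.001], [0.82, 0.572, 0.0], [0.001, -0.001, -1.0]]
wrist_force: [-2.8, 1.8, 1.8]
gripper_width: 0.266
grasp_force: 3.6
cen [361.64963504 218.41605839] hub [361.64963504 217.41605839] 0
dial [0.65590619 0.08667979] area 274 red 10 d mm [0.69483186 8.37249971] cw deg 359.444092405468 mm 9.98455812237411
knob [0.5345 0.074  0.092 ] conf 0.6 9002 bbox [285 249] [355 408] len 50.073357 theta diam 0.7188023 pca 0.7397815068673577 [ 5.96456415 13.21902277] cap 650 [308.26153846 395.76307692]
```

```bash
python3 -m inch '[[[-0.0002,-0.002,0],0,0.27],[[-0.0002,-0.002,0],0,0.27],[[-0.0001,-0.001,0],0,0.27],[[0,0,0],0,0.27]]'
python3 -c "from h import *; pointer(); knob()
from station import monitor
s=monitor.sense();print(s['wrist_force'])"
```

```text
clock: 19.27
ee_pos: [0.5376, 0.0702, 0.0772]
tcp_rot: [[-0.574, 0.819, -0.001], [0.819, 0.574, 0.0], [0.0, -0.001, -1.0]]
wrist_force: [-3.1, 3.8, 2.5]
gripper_width: 0.268
grasp_force: 3.9Traceback (most recent call last):
  File "<string>", line 1, in <module>
    from h import *; pointer(); knob()
                     ~~~~~~~^^
  File "h.py", line 13, in pointer
    g=tip[0]; c=np.array([g[0]+.118,g[1]+.03,z]); q=T[:3,:3].T@(c-T[:3,3]); q=K@(q*[1,-1,-1]); u,v=q[:2]/q[2]
      ~~~^^^
IndexError: list index out of range
```

```bash
sed -i 's|    g=tip\[0\]; c=|    g=tip[0] if tip else [.5365,.074]; c=|' h.py
python3 -c "from h import *; pointer(); knob()
from station import monitor
s=monitor.sense();print(s['wrist_force'])"
```

```text
cen [362.53191489 219.58510638] hub [362.53191489 218.58510638] 0
dial [0.65552621 0.08166734] area 282 red 12 d mm [-1.72946137 -9.30422315] cw deg 185.22991678948628 mm 5.145275466374619
knob [0.5364 0.0737 0.0918] conf 0.6 8971 bbox [284 248] [355 407] len 50.52986 theta diam 0.70749485 pca 0.7316022582145792 [ 6.0328309  13.23091713] cap 609 [307.30049261 395.08702791]
[-4.24554534  1.70500764  3.02837126]
```

```bash
python3 -m inch '[[[0,0,0],-0.1,0.28],[[0,0,0],-0.1,0.29],[[0,0,0],-0.1,0.29]]'
python3 -c "from h import *; pointer(); knob()
from station import monitor
s=monitor.sense();print(s['wrist_force'],s['wrist_torque'])"
```

```text
clock: 19.87
ee_pos: [0.5379, 0.07, 0.0772]
tcp_rot: [[-0.302, 0.953, -0.0], [0.953, 0.302, -0.001], [-0.001, -0.0, -1.0]]
wrist_force: [-4.2, 1.1, 2.8]
gripper_width: 0.29
grasp_force: 7.4
cen [362.55160142 219.60854093] hub [362.55160142 218.60854093] 0
dial [0.65552274 0.08156542] area 281 red 13 d mm [ -1.76613579 -11.47499637] cw deg 183.4498289366782 mm 5.095828581574394
knob [0.5324 0.0724 0.0925] conf 0.7 9957 bbox [282 246] [371 407] len 52.719364 theta diam 1.3627195 pca 1.1832998101504046 [ 6.74855968 13.31240277] cap 855 [346.07953216 395.61871345]
[-3.70821263  0.22317081  2.30549935] [0.0475156  0.54498483 0.07596621]
```

```bash
python3 -m inch '[[[0,0,0],0.06,0.3],[[0,0,0],0,0.35],[[0,0,0],0,0.4],[[0,0,0],0,0.45]]'
python3 -c "from h import *; pointer(); pointer(); knob()
from station import monitor
s=monitor.sense();print(s['wrist_force'],s['wrist_torque'])"
```

```text
clock: 20.45
ee_pos: [0.5384, 0.0703, 0.0774]
tcp_rot: [[-0.362, 0.932, 0.001], [0.932, 0.362, -0.0], [-0.001, 0.001, -1.0]]
wrist_force: [-0.0, -0.1, 0.6]
gripper_width: 0.448
grasp_force: 0.0
cen [362.23943662 219.37323944] hub [362.23943662 218.37323944] 0
dial [0.65532139 0.08268793] area 284 red 11 d mm [ 3.13796484 -6.82812087] cw deg 150.01814764889693 mm 4.167170768024915
cen [362.27017544 219.39298246] hub [362.27017544 218.39298246] 0
dial [0.65534767 0.08258978] area 285 red 13 d mm [ 3.29461369 -6.90739493] cw deg 149.20030198791852 mm 4.144452832997737
knob [0.535  0.0715 0.0938] conf 0.94 10349 bbox [286 247] [373 405] len 51.842503 theta diam 1.3624104 pca 1.2229225097340017 [ 7.23913766 12.83204778] cap 986 [347.20385396 394.79310345]
[-0.78685898  0.5717235  -0.39337569] [ 0.01573819 -0.04728176  0.04682509]
```

```bash
python3 -m inch '[[[0,0,0.03],0,0.5],[[0,0,0.035],0,0.5],[[-0.005,0,0.035],0.12,0.5],[[-0.005,0,0.035],0.12,0.5],[[-0.005,0,0.035],0.12,0.5],[[-0.005,0,0.02],0.12,0.5],[[0,0,0],0.12,0.5],[[0,0,0],0.12,0.5]]'
python3 -c "from h import *; pointer(); pointer(); knob()
from station import monitor
s=monitor.sense();print(s['ee_pos'])"
```

```text
clock: 21.47
ee_pos: [0.5189, 0.0703, 0.2698]
tcp_rot: [[-0.89, 0.456, 0.005], [0.456, 0.89, -0.0], [-0.004, 0.002, -1.0]]
wrist_force: [-0.5, -0.0, -0.7]
gripper_width: 0.502
grasp_force: 0.0
cen [362.29370629 219.41608392] hub [362.29370629 218.41608392] 0
dial [0.65535276 0.08248566] area 286 red 4 d mm [ 1.8733285  -7.10463685] cw deg 159.92863076982024 mm 4.44246196582834
cen [362.29370629 219.41608392] hub [362.29370629 218.41608392] 0
dial [0.65535276 0.08248566] area 286 red 4 d mm [ 1.83127042 -7.04297519] cw deg 160.12504561755154 mm 4.447917933820876
knob [0.5357 0.0708 0.0914] conf 0.79 1736 bbox [309 204] [358 263] len 51.61304 theta diam 0.90389663 pca 1.001779100945085 [ 6.75135804 13.08703016] cap 79 [330.75949367 229.49367089]
[0.51774801 0.07042309 0.26684569]
```

```bash
python3 -m inch '[[[0,0,0],0.08,0.8],[[0,0,0],0.08,1],[[0,0,0],0,1],[[0,0,0],0,1]]'
python3 - <<'E'
from h import *
from station import imaging,monitor
import cv2
r=imaging.read_camera("wrist"); im=r["image"].astype(int); cv2.imwrite("pics/w4.png",r["image"][:,:,::-1])
K=r["camera_matrix"];T=r["extrinsics"]; c=np.array([.6555,.0985,.085]); 
q=T[:3,:3].T@(np.array([.655,.0985,.085])-T[:3,3]); q=K@(q*[1,-1,-1]); u,v=q[:2]/q[2]; print("expect dial",u,v)
yy,xx=np.mgrid[:480,:640]; near=np.hypot(xx-u,yy-v)<45
white=(near&(im.min(2)>170)).astype(np.uint8); n,l,s,ce=cv2.connectedComponentsWithStats(white); k=1+np.argmax(s[1:,4]); print(s[k],ce[k])
hull=cv2.convexHull(cv2.findNonZero((l==k).astype(np.uint8))); print("ellipse",cv2.fitEllipse(hull))
red=np.argwhere(near&(im[...,0]-im[...,1:].max(2)>40))
print(len(red),[(int(x),int(y),im[y,x].tolist()) for y,x in red][:40])
E
```

```text
clock: 22.15
ee_pos: [0.5179, 0.0704, 0.2671]
tcp_rot: [[-0.948, 0.317, -0.0], [0.317, 0.948, 0.0], [0.0, -0.0, -1.0]]
wrist_force: [0.5, 0.3, -0.6]
gripper_width: 1.001
grasp_force: 0.0
expect dial 401.8419098774956 351.17686928264504
[ 372  326   60   55 2283] [401.73324573 352.84318879]
ellipse ((401.5080871582031, 353.0170593261719), (53.57625961303711, 60.68812942504883), 78.67155456542969)
48 [(405, 352, [190, 130, 130]), (403, 353, [87, 44, 42]), (404, 353, [153, 63, 63]), (405, 353, [201, 112, 113]), (399, 356, [172, 104, 104]), (400, 356, [128, 68, 67]), (397, 357, [189, 131, 132]), (398, 357, [190, 88, 86]), (399, 357, [198, 103, 102]), (400, 357, [180, 130, 130]), (396, 358, [191, 107, 107]), (397, 358, [199, 94, 92]), (398, 358, [205, 133, 134]), (394, 359, [169, 91, 88]), (395, 359, [188, 83, 81]), (396, 359, [201, 105, 104]), (397, 359, [208, 161, 162]), (393, 360, [197, 111, 109]), (394, 360, [201, 94, 93]), (395, 360, [204, 134, 134]), (391, 361, [190, 135, 134]), (392, 361, [192, 99, 100]), (393, 361, [206, 115, 114]), (394, 361, [208, 162, 161]), (390, 362, [204, 132, 130]), (391, 362, [200, 93, 91]), (392, 362, [201, 126, 124]), (388, 363, [180, 115, 112]), (389, 363, [190, 91, 89]), (390, 363, [203, 105, 104]), (391, 363, [209, 160, 159]), (387, 364, [205, 132, 130]), (388, 364, [199, 91, 89]), (389, 364, [203, 114, 112]), (390, 364, [207, 164, 164]), (385, 365, [189, 136, 133]), (386, 365, [191, 95, 93]), (387, 365, [205, 106, 105]), (388, 365, [207, 159, 157]), (384, 366, [205, 131, 130])]
```

Excellent: the wrist view resolves the pointer clearly. I'll work out its angle.

```bash
cat > w.py <<'E'
from h import *
from station import imaging,monitor
import sys
r=imaging.read_camera("wrist"); im=r["image"].astype(int); yy,xx=np.mgrid[:480,:640]
u,v=float(sys.argv[1]),float(sys.argv[2]); near=np.hypot(xx-u,yy-v)<28
red=np.argwhere(near&(im[...,0]-im[...,1:].max(2)>40))[:,::-1]
f=lambda p:pix2plane(r,p,(0,0,.085),np.array([0,0,1.]))[:2]
X=np.array([f(p) for p in red]); m=X.mean(0); w,V=np.linalg.eigh(np.cov(X.T)); d=V[:,1]; d=d*np.sign(d@(m-f((u,v))))
for z,(a,b) in {"edge":((80,270),(407,208))}.items(): pass
a=np.degrees(np.arctan2(d[1],d[0])); print("pointer world deg",a,"mm (yaw -5.3)",((84.7-a)%360)/36, "mid",m,"ends",red.min(0),red.max(0))
print("clock",monitor.sense()["clock"])
E
python3 w.py 401.5 353
```

```text
pointer world deg -69.79819641919782 mm (yaw -5.3) 4.29161656719994 mid [0.66150529 0.08840884] ends [382 352] [405 368]
clock 22.25
```

The gauge holds at 4.29 mm. There's time for one trim: loosen slightly, move to about 5.8 mm to allow for the 0.8 mm set-back on release, and clamp tight again.

```bash
python3 -m inch '[[[0.005,0,-0.02],-0.105,0.6],[[0.005,0,-0.03],-0.105,0.5],[[0.005,0,-0.03],-0.105,0.45],[[0.005,0.0005,-0.03],-0.105,0.45],[[0,0,-0.02],-0.105,0.45],[[0,0,-0.02],-0.105,0.45],[[0,0,-0.02],-0.105,0.45],[[0,0,-0.02],-0.105,0.4],[[0,0,0],0,0.33],[[0,0,0],0,0.29]]'
python3 -m inch '[[[0,0,0],0.12,0.28],[[0,0,0],0.12,0.27],[[0,0,0],0.12,0.26],[[0,0,0],0.12,0.25],[[0,0,0],0.1,0.25]]'
python3 -c "from h import *; pointer();knob()"
```

```text
clock: 23.08
ee_pos: [0.5381, 0.071, 0.0758]
tcp_rot: [[-0.398, 0.917, 0.0], [0.917, 0.398, 0.001], [0.0, 0.001, -1.0]]
wrist_force: [-17.7, -0.6, 13.9]
gripper_width: 0.304
grasp_force: 11.8
clock: 23.5
ee_pos: [0.5373, 0.071, 0.0772]
tcp_rot: [[-0.839, 0.544, -0.002], [0.544, 0.839, 0.0], [0.001, -0.001, -1.0]]
wrist_force: [-1.5, 0.2, 0.5]
gripper_width: 0.251
grasp_force: 3.2
cen [362.28070175 219.1122807 ] hub [362.28070175 218.1122807 ] 0
dial [0.6558977  0.08360023] area 285 red 14 d mm [ 3.58910851 -0.91597851] cw deg 99.01688067889651 mm 2.750468907747125
knob [0.5399 0.0746 0.0906] conf 0.59 7474 bbox [289 244] [356 402] len 51.557175 theta diam 0.6060191 pca 0.5893408379350916 [ 4.79362005 13.65065124] cap 61 [292.08196721 397.60655738]
```

```bash
python3 -m inch '[[[-0.0001,-0.0015,0],0,0.25],[[-0.0001,-0.0015,0],0,0.25],[[0,0,0],0,0.25]]'
python3 -c "from h import *; pointer()"
python3 -m inch '[[[0,0,0],-0.12,0.26],[[0,0,0],-0.12,0.27],[[0,0,0],-0.12,0.27]]'
python3 -c "from h import *; pointer()"
```

```text
clock: 24.0
ee_pos: [0.5378, 0.068, 0.0773]
tcp_rot: [[-0.836, 0.549, 0.0], [0.549, 0.836, 0.0], [0.0, 0.0, -1.0]]
wrist_force: [-0.8, 2.1, -0.4]
gripper_width: 0.245
grasp_force: 1.7
cen [362.69784173 219.6618705 ] hub [362.69784173 218.6618705 ] 0
dial [0.65572398 0.08124618] area 278 red 9 d mm [-2.80388328 -3.98569637] cw deg 209.82586600295338 mm 5.828496277859816
clock: 24.35
ee_pos: [0.5382, 0.068, 0.0776]
tcp_rot: [[-0.585, 0.811, 0.001], [0.811, 0.585, 0.0], [-0.0, 0.001, -1.0]]
wrist_force: [-1.6, 1.8, 0.2]
gripper_width: 0.273
grasp_force: 5.0
cen [355.31707317 283.67804878] hub [355.31707317 282.67804878] 0Traceback (most recent call last):
  File "<string>", line 1, in <module>
    from h import *; pointer()
                     ~~~~~~~^^
  File "h.py", line 26, in pointer
    ang=(by-np.arctan2(d[1],d[0]))
                       ~^^^
IndexError: index 1 is out of bounds for axis 0 with size 0
```

```bash
python3 -m inch '[[[0,0,0],-0.12,0.28],[[0,0,0],-0.12,0.29],[[0,0,0],-0.12,0.29],[[0,0,0],0,0.29]]'
python3 -c "from h import *; pointer(); knob()"
```

```text
clock: 24.78
ee_pos: [0.5377, 0.0675, 0.0775]
tcp_rot: [[-0.268, 0.963, -0.0], [0.963, 0.268, -0.001], [-0.001, -0.0, -1.0]]
wrist_force: [-1.2, 0.5, 1.8]
gripper_width: 0.292
grasp_force: 5.0
cen [362.87412587 219.91958042] hub [362.87412587 218.91958042] 0
dial [0.65560287 0.08016107] area 286 red 11 d mm [-3.34716677 -1.45296175] cw deg 241.23495957320273 mm 6.700971099255631
knob [0.5376 0.0679 0.0922] conf 0.89 9908 bbox [284 245] [373 404] len 54.142956 theta diam 1.4354454 pca 1.2476064415216062 [ 6.92614275 13.71621386] cap 830 [345.46385542 392.1       ]
```

```bash
python3 -m inch '[[[0,0,0],0.06,0.3],[[0,0,0],0,0.35],[[0,0,0],0,0.4],[[0,0,0],0,0.45]]'
python3 -c "from h import *; pointer(); knob()"
```

```text
clock: 25.37
ee_pos: [0.5379, 0.0678, 0.0772]
tcp_rot: [[-0.324, 0.946, 0.0], [0.946, 0.324, -0.0], [-0.0, 0.0, -1.0]]
wrist_force: [0.1, -0.1, 0.1]
gripper_width: 0.449
grasp_force: 0.0
cen [362.6884058  219.66304348] hub [362.6884058  218.66304348] 0
dial [0.65570232 0.08125005] area 276 red 9 d mm [-5.15462326 -6.43196871] cw deg 213.4089220383044 mm 5.928025612175123
knob [0.5349 0.0716 0.092 ] conf 0.7 10536 bbox [287 244] [375 403] len 53.478275 theta diam 1.41645 pca 1.278278759825171 [ 7.38695357 13.16007257] cap 1098 [349.32240437 391.84881603]
```

```bash
python3 -m inch '[[[0,0,0.03],0,0.5],[[0,0,0.035],0,0.6],[[-0.005,0,0.035],0.12,0.8],[[-0.005,0.001,0.035],0.12,1],[[-0.005,0.001,0.035],0.12,1],[[-0.005,0.001,0.02],0.12,1],[[0,0,0],0.12,1],[[0,0,0],0.12,1],[[0,0,0],0.12,1],[[0,0,0],0.08,1]]'
python3 w.py 402 353
python3 -c "from h import *; knob()"
```

```text
clock: 26.45
ee_pos: [0.5177, 0.0709, 0.2675]
tcp_rot: [[-0.951, 0.309, 0.0], [0.309, 0.951, -0.0], [-0.0, 0.0, -1.0]]
wrist_force: [1.1, -0.4, -0.3]
gripper_width: 1.003
grasp_force: 0.0
pointer world deg -124.65046334284575 mm (yaw -5.3) 5.8152906484123825 mid [0.65286177 0.08828977] ends [376 349] [403 357]
clock 26.5
knob [0.5336 0.0736 0.0922] conf 0.93 1650 bbox [300 210] [354 261] len 50.404377 theta diam 1.1110487 pca 1.04270833707412 [ 6.49369653 12.94828045] cap 0 0
```

Now it holds at 5.8 mm. The response looks repeatable, so I'll run the same cycle once more with a final push 0.8 mm shorter.

```bash
python3 -m inch '[[[0.005,0,-0.02],-0.107,0.6],[[0.005,0,-0.03],-0.107,0.5],[[0.005,0,-0.03],-0.107,0.45],[[0.005,0,-0.03],-0.107,0.45],[[0,0,-0.02],-0.107,0.45],[[0,0,-0.02],-0.107,0.45],[[0,0,-0.02],-0.107,0.45],[[0,0,-0.02],-0.107,0.4],[[0,0,0],0,0.33],[[0,0,0],0,0.29]]'
python3 -m inch '[[[0,0,0],0.12,0.28],[[0,0,0],0.12,0.27],[[0,0,0],0.12,0.26],[[0,0,0],0.12,0.25],[[0,0,0],0.1,0.25],[[-0.0001,-0.0011,0],0,0.25],[[-0.0001,-0.001,0],0,0.25],[[0,0,0],0,0.25]]'
python3 -c "from h import *; pointer()"
```

```text
clock: 27.48
ee_pos: [0.5376, 0.071, 0.0758]
tcp_rot: [[-0.383, 0.924, -0.001], [0.924, 0.383, 0.001], [0.001, -0.0, -1.0]]
wrist_force: [-14.7, 0.1, 14.1]
gripper_width: 0.299
grasp_force: 12.2
clock: 28.15
ee_pos: [0.5373, 0.0691, 0.0772]
tcp_rot: [[-0.826, 0.564, -0.0], [0.564, 0.826, 0.001], [0.001, 0.0, -1.0]]
wrist_force: [-0.8, 3.1, -0.1]
gripper_width: 0.253
grasp_force: 1.9
cen [362.43884892 219.56115108] hub [362.43884892 218.56115108] 0
dial [0.65537934 0.08183436] area 278 red 12 d mm [ -1.53276528 -11.39553016] cw deg 182.36063904761235 mm 5.065573306878121
```

Reading 5.07, as planned. Next come the same tightening, release and lift.

```bash
python3 -m inch '[[[0,0,0],-0.12,0.26],[[0,0,0],-0.12,0.27],[[0,0,0],-0.12,0.27],[[0,0,0],-0.12,0.28],[[0,0,0],-0.12,0.29],[[0,0,0],-0.12,0.29],[[0,0,0],0,0.29],[[0,0,0],0.06,0.3],[[0,0,0],0,0.35],[[0,0,0],0,0.4],[[0,0,0],0,0.45]]'
python3 -m inch '[[[0,0,0.03],0,0.5],[[0,0,0.035],0,0.6],[[-0.005,0,0.035],0.12,0.8],[[-0.005,0.001,0.035],0.12,1],[[-0.005,0.001,0.035],0.12,1],[[-0.005,0,0.02],0.12,1],[[0,0,0],0.12,1],[[0,0,0],0.12,1],[[0,0,0],0.12,1],[[0,0,0],0.08,1]]'
python3 w.py 402 353
python3 -c "from h import *; knob()"
```

```text
clock: 29.17
ee_pos: [0.5379, 0.0686, 0.0775]
tcp_rot: [[-0.31, 0.951, 0.001], [0.951, 0.31, -0.0], [-0.001, 0.001, -1.0]]
wrist_force: [0.4, 0.4, -0.2]
gripper_width: 0.449
grasp_force: 0.0
clock: 30.0
ee_pos: [0.5177, 0.0707, 0.2676]
tcp_rot: [[-0.946, 0.324, 0.001], [0.324, 0.946, -0.0], [-0.001, -0.0, -1.0]]
wrist_force: [0.6, -0.1, -0.6]
gripper_width: 1.002
grasp_force: 0.0
pointer world deg -122.73552564688934 mm (yaw -5.3) 5.762097934635815 mid [0.65272487 0.08764564] ends [378 349] [405 355]
clock 30.05
knob [0.5359 0.0723 0.092 ] conf 0.62 1641 bbox [300 210] [356 261] len 50.80275 theta diam 0.9828819 pca 1.062165762995535 [ 6.41796648 13.06048191] cap 0 0
```

```bash
python3 -c "
from station import order
print(order.sign_off())"
```

```text
the job is handed in; nothing more can be done
None
```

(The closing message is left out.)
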